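Pack a two-jar gift case and fit its drop-in lid

TASK

Pack the wooden gift case on the counter: first lay the dark brown insert flat in the bottom, then stand the amber honey jar in its large well and the dark red jam jar in its small well, and last close the case by tucking the lid's dark tongue under the case's dark wooden lip and lowering the other end until the lid lies level, down inside the rim. Set the jars down upright without dropping or tipping them, and leave the green jar where it stands.

Things in the scene. Friction and masses are not known exactly. Their poses are not given: they have to be found in the camera images.
- case: Light wooden case, fixed, x -105 to +99, y -83 to +83, 76 mm high. Origin on its underside. Floor z 6; lower cavity x -87..87, y -71..71 up to a ledge at z 66; above it x -99..93, y -77..77 to the rim, z 76. Dark LIP across the -x end: z 80 to 86, inner edge x -87. The lid (longer than the opening) rests on the ledge: +x end raised 5-15 deg, slide its tongue under the lip to x -96, then level.
- insert_divider (a point): Dark brown insert, 140 g, board 158 (x) x 126 (y) x 16 mm. Wells 12 deep, cream floors: LARGE, 68 across, centred at x +40; SMALL, 56 across, at x -40. Pale divider at the middle, 10 thick (x), 60 long (y), top 52 mm above the underside: grip it, closing along x. Point: on the divider, 36 mm above the underside; insert's axes. Goes on the case floor, long sides matching, either way round.
- honey_mid (a point): Amber honey jar, brass-coloured cap, white paper band, 58 mm across, 50 mm tall, 190 g; point at its centre, half-way up. Belongs in the insert's large well, whose floor is 4 mm above the insert's underside. In the case close the fingers along the case's y: the divider leaves no room for a finger along x.
- jam_mid (a point): Dark red jam jar, white cap, white paper band, 46 mm across, 50 mm tall, 130 g; point at its centre, half-way up. Belongs in the insert's small well (floor 4 mm above the insert's underside).
- lid_pull (a point): Lid, 170 g, light wooden panel 186 (x, -96 to +90) x 146 (y) x 8 mm, lying underside down; its -x end is a dark TONGUE, 20 mm long, 5 mm thick, level with the underside. Dark pull across the middle, 14 thick (x), 70 long (y), rising 26 mm above the panel. Point: middle of the pull, 21 mm above the underside; lid's axes. Closed: its x along the case's x, point 87 mm above the case's origin.
- herb_mid (a point): Green jar, dark steel cap, white paper band, 58 mm across, 50 mm tall, shaped like the honey jar. Not part of this order: leave it where it stands. Point at its centre, half-way up.
Things that resemble listed ones, but are neither listed nor needed, are in the scene too. What is shaped like the part that bears honey_mid but blue is not meant.

How it is judged:
On the way, in this order (a step that is already met when the one before it is completed fails the run):
1. the insert lies flat in the bottom of the case (x of insert_divider in the frame of case between -0.009 and 0.009 m and y of insert_divider in the frame of case between -0.009 and 0.009 m and z of insert_divider in the frame of case between 0.037 and 0.047 m and angle between insert_divider's own z axis and vertical below 0.06 rad and angle between the x axis of insert_divider and the x axis of case, either way round below 0.15 rad), for 0.2 s.
2. the honey jar stands in the large well and the jam jar in the small well of the insert in the case (either jar first) (all of step 1 and x of honey_mid in the frame of insert_divider between 0.031 and 0.049 m and y of honey_mid in the frame of insert_divider between -0.009 and 0.009 m and z of honey_mid in the frame of insert_divider between -0.011 and -0.003 m and angle between each of honey_mid, jam_mid's own z axis and vertical below 0.08 rad and x of jam_mid in the frame of insert_divider between -0.049 and -0.031 m and y of jam_mid in the frame of insert_divider between -0.009 and 0.009 m and z of jam_mid in the frame of insert_divider between -0.011 and -0.003 m), for 0.2 s.
At the end, for the whole second after the job is handed in: Insert flat on the case floor (within 9 mm, either way round); honey jar upright in the large well, jam jar in the small well (9 mm); lid level on the ledge, tongue under the lip (8 mm, 4 mm in height, 0.03 rad); all at rest; green jar within 25 mm of its start (all of step 2 and x of lid_pull in the frame of case between -0.008 and 0.008 m and y of lid_pull in the frame of case between -0.008 and 0.008 m and z of lid_pull in the frame of case between 0.083 and 0.091 m and angle between lid_pull's own z axis and vertical below 0.03 rad and angle between the x axis of lid_pull and the x axis of case, either way round below 0.09 rad and linear speed of each of insert, honey, jam, lid below 0.02 m/s and distance of herb_mid from where it was at the start of the episode below 0.025 m); the robot touches nothing.
It fails at once if the honey or jam jar is tipped by more than about 35 degrees (angle between any of honey_mid, jam_mid's own z axis and vertical above 0.6 rad).
It fails at once if the honey or jam jar is dropped (falls out of the fingers by more than about 25 mm) ((contact force between the fingers and honey below 0.05 N and linear speed of honey above 0.7 m/s) or (contact force between the fingers and jam below 0.05 N and linear speed of jam above 0.7 m/s)).
It fails at once if the green jar is moved by more than 25 mm (distance of herb_mid from where it was at the start of the episode above 0.025 m).
It also fails if it takes over 112 s, if anything falls off the work surface, if the arm or the gripper's body presses on something with over 40 N, if the wrist force passes 120 N, or if a joint passes its speed limit or range.

ROBOT

A 6-joint arm with a two-finger parallel gripper is mounted at the origin on the work surface. World frame = base frame: x ahead of the robot, y to its left, z up, the work surface at z = 0. Lengths are in m, angles in rad, forces in N, time in s.
With the tool pointing down it reaches from about 0.275 to 0.875 m from the base axis. Payload 12.5 kg.
Tool frame: the origin (TCP) lies at the very end of the fingers, on their centre line; the grasp point (between the pads) lies 19 mm behind it; x points along the fingers, y is the direction in which the jaws open and shut, and the axes are right-handed (so a half turn about x gives the same grasp; the last joint's range is limited). The gripper opens to 85 mm and grips with 20 to 120 N. Pads are 22 mm wide; open, the fingers measure 114 mm over their backs; the gripper's body (76 mm by 85 mm) begins 54 mm behind the grasp point. The pads swing forward as they close: fully open they stand 13 mm farther back than shut.
Start: joints at [1.166, 0.351, 1.652, -0, 1.139, -0.085], TCP at [0.173, 0.522, 0.231] pointing down, gripper open.
Joint ranges: [-2.75, 2.75], [-0.79, 2.1], [0.01, 2.65], [-1.57, 4.71], [0.07, 3.14], [-2.87, 2.87]. Speed limits (rad/s): [2.22, 2.22, 2.79, 3.14, 3.14, 3.14].

INTERFACE

Orientations are given as a 3x3 rotation matrix whose columns are the frame's x, y, z axes.
In Python, from bench import manip gives the robot as it stands. Calls block until the motion is done:
- manip.move_ptp(position, orientation): joint-space move of the TCP to a pose.
- manip.move_l(position, attitude=None, max_speed=0.15): straight line of the TCP; attitude=None keeps the orientation; max_speed is the mean speed in m/s.
- manip.move_j(angles): joint-space move.
- manip.set_gripper(opening, effort=None): opening from 0.0 (shut) to 1.0 (fully open); effort is the grip in N (None keeps the last); returns when the fingers have stopped.
- manip.dwell(seconds).
- manip.inverse_kinematics(position, orientation): joint angles nearest the present ones, or None.
- manip.grab_frame(name): name is "side" or "top" or "wrist"; returns (picture, depth): 400x640x3 uint8, red, green, blue; 400x640 float32, m along the optical axis (not along the pixel's ray), 0 where there is no reading.
- manip.get_calibration(name): a dict with "camera_matrix" (3x3 intrinsics, pixels), "R" (3x3) and "t" (3): a world point X has camera coordinates R X + t. Camera axes: x right, y down, z forward; pixel columns grow to the right and rows downward; lengths in m; the calibration is good to about 2 mm. A picture is of the moment at which its call begins: read the wrist's pose just before it. get_calibration takes no time and is no camera call; for the wrist camera it gives the pose at the moment of the call.
A pose or a line that the arm cannot do raises manip.Unreachable and nothing moves.
- manip.sign_off(): hands the job in, once; it reports no verdict.
Trained networks look in the newest picture that a camera, given by its name, has taken for a name from the list of things; names that differ only in an ending like _2 or _b are one class to them, and where a whole thing is asked for, a point or a joint stands for the part that bears it (a point fixed in the world has none). Each returns a list of dicts, best first, with "confidence" (0 to 1); they miss things now and then, are a little off and sometimes report something else, mostly with a low value. They report only what shows in the picture. A call takes as long as a camera call. They do not tell look-alikes from the thing itself.
- manip.look_for(camera, name): "at" ([x, y, z] in m, in world coordinates, good to about 4 mm: the middle of the surface that is visible of it).
Readings, each from a call of its own:
- manip.current_time(): time.
- manip.current_qpos(): joint angles.
- manip.current_joint_vel(): joint speeds.
- manip.current_joint_torque(): joint torques, N m.
- manip.current_ee_pos(): TCP position.
- manip.current_tcp_rot(): TCP orientation.
- manip.current_force(): force on the tool from outside, world axes, zero at the start.
- manip.current_ft_torque(): the same for the moment, N m.
- manip.current_grip_width(): opening from 0.0 (shut) to 1.0 (fully open).
Only numpy, scipy, OpenCV 4.12 (cv2) and the standard library are available. Lean on these libraries where they do the work, as an engineer would, in place of code of your own. Each camera call takes 0.05 s, during which the arm holds its last target. There are 200 camera calls.

## Working session

There is one attempt and no reset: what is moved stays moved. The work goes in short steps, each a Python script; the robot and the scene stay as the last script left them, time stands still between calls to the robot, and variables do not carry over. Pictures are saved under pics/ and viewed, about 12 in all and at most 16, crops included, and the job is handed in when it is done.

```bash
ls; mkdir -p pics
cat > h.py <<'E'
import numpy as np, cv2
from bench import manip as m
def snap(n,f):
    C=m.get_calibration(n); p,d=m.grab_frame(n)
    cv2.imwrite('pics/'+f+'.png',p[:,:,::-1]); np.savez('pics/'+f,p=p,d=d,K=C['camera_matrix'],R=C['R'],t=C['t'])
    return p,d,C
def cloud(d,C):
    K=np.array(C['camera_matrix']);v,u=np.mgrid[:d.shape[0],:d.shape[1]]
    c=np.stack([(u-K[0,2])/K[0,0]*d,(v-K[1,2])/K[1,1]*d,d],-1)
    w=(c-np.array(C['t']))@np.array(C['R']); w[d==0]=np.nan
    return w
def load(f):
    z=np.load('pics/'+f+'.npz'); C=dict(camera_matrix=z['K'],R=z['R'],t=z['t'])
    return z['p'],z['d'],C
E
python3 - <<'E'
from h import *
for n in ('top','side'):
    p,d,C=snap(n,n+'0')
    print(n,np.round(C['R'],3).tolist(),np.round(C['t'],3),np.round(C['camera_matrix'],1).tolist())
    for k in ('case','insert_divider','honey_mid','jam_mid','lid_pull','herb_mid'):
        print(k,[(np.round(r['at'],3).tolist(),round(r['confidence'],2)) for r in m.look_for(n,k)][:4])
print(m.current_time(),m.current_tcp_rot())
E
```

```text
pics
top [[0.029, -0.999, -0.026], [-0.99, -0.025, -0.136], [0.135, 0.03, -0.99]] [0.005 0.574 1.203] [[418.0, 0.0, 320.0], [0.0, 418.0, 205.6], [0.0, 0.0, 1.0]]
case [([0.514, 0.051, 0.007], 0.9)]
insert_divider [([0.513, -0.376, 0.015], 0.84)]
honey_mid [([0.426, -0.114, 0.05], 0.64), ([0.615, -0.21, 0.048], 0.6), ([0.681, -0.116, 0.053], 0.52)]
jam_mid [([0.684, 0.131, 0.048], 0.68)]
lid_pull [([0.505, 0.354, 0.01], 0.64)]
herb_mid [([0.687, -0.005, 0.053], 0.89)]
side [[0.798, -0.602, -0.01], [-0.424, -0.549, -0.72], [0.428, 0.579, -0.693]] [-0.453  0.294  1.077] [[470.1, 0.0, 318.3], [0.0, 470.1, 201.1], [0.0, 0.0, 1.0]]
case [([0.513, 0.054, 0.04], 0.86), ([0.508, -0.388, 0.012], 0.47)]
insert_divider [([0.506, -0.388, 0.012], 0.93)]
honey_mid [([0.607, -0.23, 0.054], 0.91), ([0.42, -0.131, 0.048], 0.6), ([0.678, -0.129, 0.044], 0.56)]
jam_mid [([0.676, 0.114, 0.034], 0.63)]
lid_pull [([0.498, 0.348, 0.007], 0.56)]
herb_mid [([0.682, -0.019, 0.05], 0.88), ([0.499, 0.349, 0.005], 0.7)]
0.7 [[-3.00687553e-05  3.14433402e-01  9.49279535e-01]
 [ 2.33839892e-05  9.49279535e-01 -3.14433401e-01]
 [-9.99999999e-01  1.27433213e-05 -3.58963613e-05]]
```

View pics/top0.png

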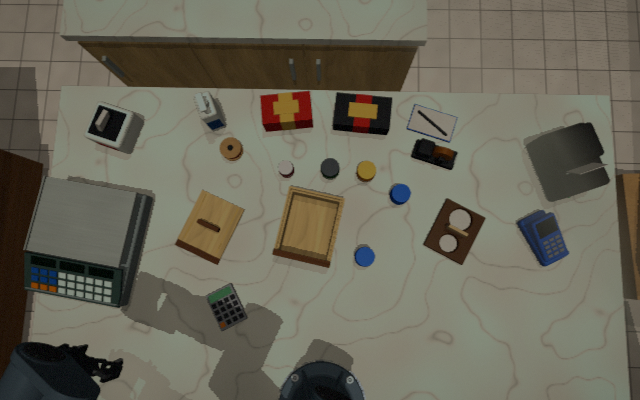

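View pics/side0.png

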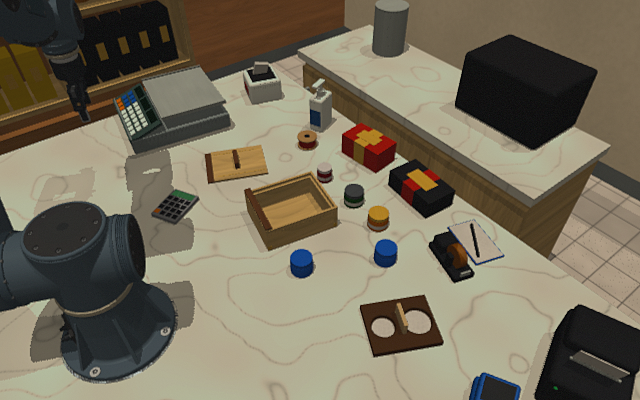

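The top view shows the case at (310,226) with its lip at the bottom, towards the robot. The lid is at (210,226) with its tongue bottom-left, and the insert at (455,232).

Candidates for the honey jar:
- amber jar at (367,171)
- blue jars at (400,194) and (364,256)
- green jar at (330,168), which must be left alone

The jam jar is dark red with a white cap at (286,169), and the spool at (231,148) is a lookalike. I choose amber (367,171) and jam (286,169). Next I'll take close wrist views.

```bash
cat >> h.py <<'E'
def Rd(th):  # tool down, jaw axis y at world yaw th
    y=np.array([np.cos(th),np.sin(th),0]);x=np.array([0,0,-1.]);return np.stack([x,y,np.cross(x,y)],1)
E
python3 - <<'E'
from h import *
C=m.get_calibration('wrist');R=np.array(C['R']);t=np.array(C['t'])
cam=-R.T@t; T=m.current_tcp_rot(); 
print('cam in tcp',np.round(np.array(T).T@(cam-m.current_ee_pos()),3)); print('R cam axes in tcp',np.round(R@np.array(T),3).tolist(),np.round(C['camera_matrix'],0).tolist())
tc=np.array(T).T@(cam-m.current_ee_pos())
# try views with jaw yaw pi/2; centre camera over target
for i,(x,y) in enumerate([(0.503,0.354),(0.514,0.051),(0.68,0.0),(0.51,-0.38)]):
    best=None
    for th in (np.pi/2,-np.pi/2,0,np.pi):
        Q=Rd(th); p=np.array([x,y,0.46])-Q@tc; p[2]=0.36 
        # account for view dir tilt
        f=Q@(np.array(T).T@R[2]); h=(Q@tc)[2]+0.36
        p[:2]-=f[:2]/-f[2]*h
        q=m.inverse_kinematics(p,Q)
        if q is not None:
            c=np.abs(np.array(q)-m.current_qpos()).max()
            if best is None or c<best[0]: best=(c,p,Q,q,th)
    if best is None: print(i,'none');continue
    print(i,best[4],best[0],best[1])
    m.move_j(best[3]); m.dwell(0.1); p,d,C=snap('wrist','w%d'%i)
print(m.current_time())
ims=[cv2.imread('pics/w%d.png'%i)[::1,::1] for i in range(4)]
ims=[cv2.resize(a,(400,250)) for a in ims]
cv2.imwrite('pics/mos.png',np.vstack([np.hstack(ims[:2]),np.hstack(ims[2:])]))
E
```

```text
cam in tcp [-0.142  0.    -0.069]
R cam axes in tcp [[-0.001, 1.0, -0.001], [-0.273, 0.001, 0.962], [0.962, 0.001, 0.273]] [[278.0, 0.0, 320.0], [0.0, 278.0, 195.0], [0.0, 0.0, 1.0]]
0 0 0.719366766110106 [0.50238548 0.42775945 0.36      ]
1 0 0.4861074444083383 [0.51338548 0.12475945 0.36      ]
2 0 0.4486019083034516 [0.67938548 0.07375945 0.36      ]
3 0 0.6609478272967796 [ 0.50938548 -0.30624055  0.36      ]
6.0917
```

View pics/mos.png

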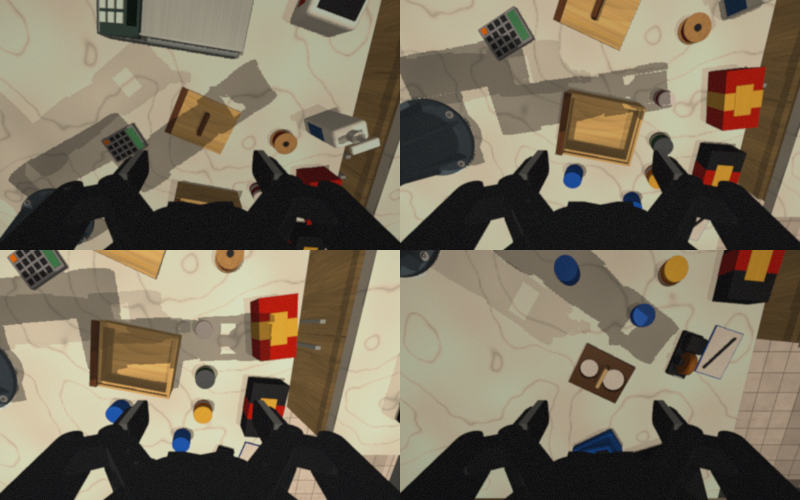

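```bash
cat > fit.py <<'E'
from h import *
def rect(f,c,r,z0,z1,name,trim=1):
    p,d,C=load(f); w=cloud(d,C)
    with np.errstate(invalid='ignore'):
        k=(np.hypot(w[...,0]-c[0],w[...,1]-c[1])<r)&(w[...,2]>z0)&(w[...,2]<z1)
    n,l,s,_=cv2.connectedComponentsWithStats(k.astype(np.uint8))
    if n<2: print(name,f,'none');return
    j=1+s[1:,4].argmax(); k=l==j; q=w[k]
    R=cv2.minAreaRect((q[:,:2]*1000).astype(np.float32))
    B=cv2.boxPoints(R); e=B[1]-B[0],B[2]-B[1]; L=max(e,key=np.linalg.norm)
    yaw=np.degrees(np.arctan2(L[1],L[0]))
    print(name,f,'n',len(q),'ctr',np.round(R[0],1),'size',np.round(R[1],1),'longyaw %.1f'%((yaw+90)%180-90),'mean',np.round(q.mean(0)*1000,1),'zmed/95 %.1f %.1f'%(np.median(q[:,2])*1000,np.percentile(q[:,2],95)*1000))
    return q
if __name__=='__main__':
    lid=(.505,.354);case=(.514,.05);ins=(.513,-.376)
    for f in ('top0','side0','w0'):
        rect(f,lid,.14,.016,.06,'pull'); rect(f,lid,.14,.004,.06,'lid')
    for f in ('top0','side0','w1','w2'):
        rect(f,case,.15,.060,.1,'rim'); rect(f,case,.15,.0785,.1,'lip')
    for f in ('top0','side0','w3'):
        rect(f,ins,.12,.025,.08,'div'); rect(f,ins,.12,.005,.08,'ins')
    for f in ('top0','side0','w2'):
        rect(f,(.681,-.116),.05,.044,.08,'honey'); rect(f,(.684,.131),.04,.044,.08,'jam'); rect(f,(.687,-.005),.04,.044,.08,'herb')
    p,d,C=load('w2'); w=cloud(d,C)
    t=w[np.hypot(w[...,0]-.6,w[...,1]+.05)<.03]; print('table z',np.median(t[:,2])*1000,t[:,2].std()*1000)
E
python3 fit.py
```

```text
pull top0 n 117 ctr [507.7 357.5] size [69.9 14.1] longyaw 66.8 mean [507.4 355.9  33.6] zmed/95 33.9 38.4
lid top0 n 2791 ctr [505.4 357.9] size [164.  196.5] longyaw -21.8 mean [506.2 357.9   9.7] zmed/95 8.7 14.7
pull side0 n 79 ctr [507.9 354.4] size [72.1 14. ] longyaw 66.5 mean [505.2 348.5  32.5] zmed/95 33.6 37.6
lid side0 n 1724 ctr [507.5 357.3] size [159.9 188.7] longyaw -22.4 mean [504.6 351.3   9.6] zmed/95 8.6 14.0
pull w0 n 342 ctr [509.9 356.1] size [69.6 14.3] longyaw 66.9 mean [509.7 358.3  32. ] zmed/95 33.3 34.9
lid w0 n 7516 ctr [507.  356.4] size [147.  186.1] longyaw -23.2 mean [508.2 359.6   8.7] zmed/95 7.8 10.2
rim top0 n 1199 ctr [509.4  52.3] size [165.9 204.2] longyaw -11.4 mean [503.8  55.5  76.1] zmed/95 76.1 88.8
lip top0 n 377 ctr [417.9  70.5] size [164.9  18.5] longyaw 78.3 mean [418.   70.4  86.6] zmed/95 86.5 90.2
rim side0 n 1523 ctr [509.9  49.7] size [171.3 206.1] longyaw -11.5 mean [500.7  49.1  73.5] zmed/95 73.3 87.4
lip side0 n 342 ctr [418.5  67.5] size [169.3  19.7] longyaw 78.7 mean [416.5  63.1  85.7] zmed/95 85.9 88.7
rim w1 n 4285 ctr
[... 1409 characters left out ...]
.4 54.4
honey side0 n 256 ctr [ 684.3 -115.1] size [56.8 51.3] longyaw 47.7 mean [ 683.2 -116.3   49.6] zmed/95 49.8 52.7
jam side0 n 125 ctr [686.5 126.8] size [44.8 39.1] longyaw 52.1 mean [685.  125.1  49.6] zmed/95 49.8 53.1
herb side0 n 224 ctr [689.8  -5.6] size [53.4 54.4] longyaw -11.0 mean [689.2  -7.1  49.7] zmed/95 50.0 52.7
honey w2 n 679 ctr [ 686.2 -114.7] size [54.1 54.8] longyaw -0.3 mean [ 686.7 -113.7   49.6] zmed/95 49.7 51.2
jam w2 n 600 ctr [688.1 126.9] size [41.7 41.4] longyaw 89.9 mean [688.1 127.7  49.8] zmed/95 49.8 51.2
herb w2 n 802 ctr [692.2  -5.7] size [54.9 54.9] longyaw 63.7 mean [692.2  -4.9  49.7] zmed/95 49.8 51.2
table z 0.96196237224188 32.15279452277678
```

The wrist and fixed-camera fits agree within about 2 mm, so I'll use the wrist values. Amber (684,-114) is the honey jar and matches its description. Now the insert.

```bash
cat >> h.py <<'E'
CY=np.radians(-11.4); CO=np.array([.5137,.0490,0.])
def cw(x,y,z):
    return CO+np.array([x*np.cos(CY)-y*np.sin(CY),x*np.sin(CY)+y*np.cos(CY),z])
E
python3 - <<'E'
from h import *
t0=m.current_time()
th=np.radians(-26.6); P=np.array([.5137,-.3822,0])
m.set_gripper(0.5,50)
m.move_ptp(P+[0,0,.12],Rd(th)); m.move_l(P+[0,0,.021])
m.set_gripper(0.0,50); print('grip',m.current_grip_width(),m.current_force())
m.move_l(P+[0,0,.20],max_speed=.2)
print('lift',m.current_grip_width(),m.current_force())
m.move_ptp(cw(0,0,.20),Rd(CY)); m.dwell(.2)
snap('wrist','w4'); snap('top','top4'); snap('side','side4')
print(m.current_time()-t0)
from fit import rect
for f in('top4','side4'): rect(f,(.51,.05),.15,.18,.215,'ins')
a=[cv2.imread('pics/%s4.png'%n) for n in('wrist','side')]
cv2.imwrite('pics/m4.png',np.hstack([cv2.resize(x,(400,250)) for x in a]))
E
```

```text
grip 0.10455499710221107 [-1.86161111  0.02317811  6.29115795]
lift 0.1098010910346408 [-0.14274495 -0.13002076 -2.10201791]
5.6583
ins top4 n 109 ctr [481.6 101.1] size [15.8 42.9] longyaw -88.5 mean [481.3 100.9 192.9] zmed/95 193.7 197.0
ins side4 n 2019 ctr [512.9  48.4] size [133.  160.3] longyaw -12.4 mean [505.9  38.4 190.7] zmed/95 192.8 196.5[ WARN:0@10.698] global loadsave.cpp:275 findDecoder imread_('pics/wrist4.png'): can't open/read file: check file path/integrity
Traceback (most recent call last):
cv2.error: OpenCV(4.12.0) /io/opencv/modules/imgproc/src/resize.cpp:4208: error: (-215:Assertion failed) !ssize.empty() in function 'resize'
```

Run:
```python
from h import *
m.move_l(cw(0,0,.05)); print(m.current_force())
for z in (.035,.030,.028,.027):
    m.move_l(cw(0,0,z),max_speed=.05); f=m.current_force(); print(z,f)
    if f[2]>5: break
m.set_gripper(0.45,50); print(m.current_grip_width())
m.move_l(cw(0,0,.17),max_speed=.2)
p=cw(-.075,0,0)
m.move_ptp([*(cw(0,0,0)[:2]+[0,.074]),.30],Rd(0)); m.dwell(.1); snap('wrist','w5')
from fit import rect
q=rect('w5',CO[:2],.075,.045,.065,'div')
q=rect('w5',CO[:2],.09,.0155,.065,'ins')
print(m.current_time(), 'want ctr',CO*1000)
```

```text
[ 0.76282349 -0.34332724 -1.90759774]
0.035 [ 0.0213816  -0.53169855 -2.52465876]
0.03 [-1.39214731  0.05382482 -1.41486762]
0.028 [ 0.77559732  0.28888196 -1.56309274]
0.027 [-5.80959034 -0.62383511 14.29430528]
0.4510549468481352
div w5 n 290 ctr [514.4  48.6] size [60.2 10.1] longyaw 78.7 mean [514.4  50.7  56.8] zmed/95 57.5 58.9
ins w5 n 4929 ctr [515.5  53.4] size [137.3 158.1] longyaw -11.4 mean [510.2  55.5  24. ] zmed/95 21.8 56.4
16.1583 want ctr [513.7  49.    0. ]
```

View pics/w5.png

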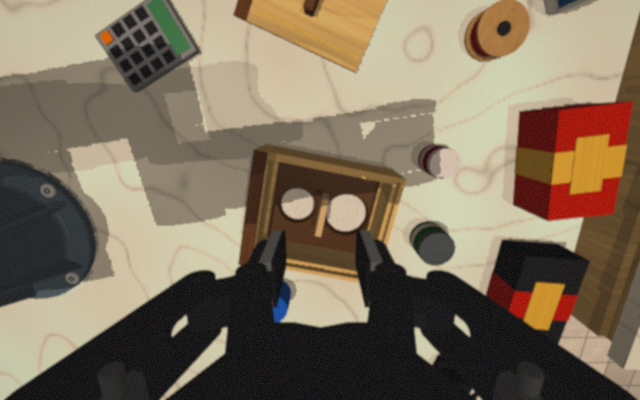

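The picture shows the insert flat in the case, with the large well at (345,213) on the +x side and the small well at (297,204). Next come the jars, closing along the case's y.

```bash
cat > jar.py <<'E'
from h import *
from fit import rect
import sys
def near(p,R0):
    c=[]
    for th in (CY+np.pi/2,CY-np.pi/2):
        q=m.inverse_kinematics(p,Rd(th))
        if q is not None: c.append((np.abs(np.array(q)-m.current_qpos()).max(),th))
    return min(c)[1]
def pick(P,op,zg=.014):
    m.set_gripper(op,40)
    P=np.array([*P,0.]); th=near(P+[0,0,.13],0)
    m.move_ptp(P+[0,0,.13],Rd(th)); m.move_l(P+[0,0,zg],max_speed=.12)
    m.set_gripper(0,40); print('grip',m.current_grip_width(),m.current_force())
    m.move_l(P+[0,0,zg+.002],max_speed=.02);m.move_l(P+[0,0,.2],max_speed=.15)
    print('lift',m.current_grip_width(),m.current_force()); return th
def place(x,y,th,zg,op):
    m.move_ptp(cw(x,y,.2),Rd(th)); m.move_l(cw(x,y,.06),max_speed=.15)
    for z in np.arange(zg+.008,zg-.0035,-.002):
        m.move_l(cw(x,y,z),max_speed=.03); f=m.current_force(); 
        if f[2]>4: break
    print('z',z-zg,f)
    m.set_gripper(op,40)
    m.move_l(cw(x,y,.18),max_speed=.15); print('t',m.current_time())
E
python3 - <<'E'
from jar import *
th=pick((.6882,.1272),.8); m.dwell(.1); snap('side','side6'); snap('top','top6')
c=m.current_ee_pos()[:2]; print(c,th)
rect('side6',c,.06,.195,.26,'jam'); rect('top6',c,.06,.195,.26,'jam');
E
python3 - <<'E'
import cv2
a=cv2.imread('pics/side6.png'); cv2.imwrite('pics/s6.png',cv2.resize(a[40:260,200:520],None,fx=2,fy=2))
E
```

```text
grip 0.52104859066759 [-0.83637728 -0.35612518  8.00718223]
lift 0.5139787175912456 [ 0.31516224  0.31121877 -1.44716767]
[0.68802204 0.12717386] 1.371828792067543
jam side6 n 362 ctr [683.3 128.3] size [112.3  40.1] longyaw 74.5 mean [676.2 118.2 230.6] zmed/95 232.2 257.5
jam top6 none
```

View pics/s6.png

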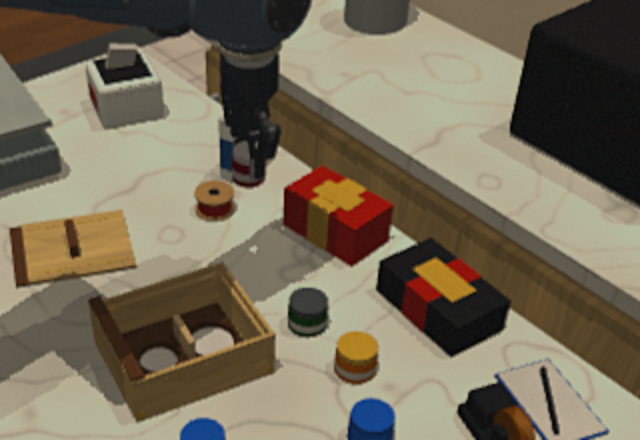

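The jam jar hangs upright in the fingers at (250,155). Placing it, then picking and placing the honey jar.

```bash
python3 - <<'E'
from jar import *
place(-.0393,-.0003,1.371828792067543,.024,.72)
th=pick((.6864,-.1145),1.0)
if m.current_grip_width()>.5:
    place(.0407,-.0003,th,.024,.9)
m.move_ptp([*(CO[:2]+[0,.074]),.30],Rd(0)); m.dwell(.1); snap('wrist','w7')
for s,n in((-1,'jam'),(1,'honey')):
    c=cw(.0007+.04*s,-.0003,0)[:2]; q=rect('w7',c,.032,.054,.07,n); print('target',c*1000)
print(m.current_time())
E
python3 -c "
import cv2
a=cv2.imread('pics/w7.png'); cv2.imwrite('pics/w7c.png',cv2.resize(a[110:310,200:520],None,fx=2,fy=2))"
```

```text
z -6.938893903907228e-18 [-6.38455614 -0.47141753 17.86626869]
t 26.675
grip 0.6595868905678699 [-2.82710357  0.49457557  6.20198692]
lift 0.6647705005524248 [ 0.27393253  0.07492416 -1.86700125]
z -6.938893903907228e-18 [-5.57144338 -0.38979801 13.62508421]
t 36.7917
jam w7 n 685 ctr [474.8  57.5] size [42.  42.4] longyaw -0.4 mean [475.3  57.9  59.7] zmed/95 59.8 60.9
target [475.11604564  56.47385212]
honey w7 n 1075 ctr [553.8  41.7] size [54.7 54.6] longyaw 2.5 mean [553.4  42.2  59.7] zmed/95 59.8 61.0
target [553.5377396   40.66126489]
38.3083
```

View pics/w7c.png

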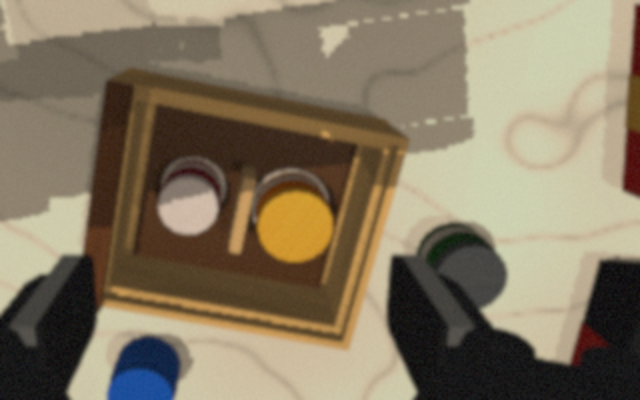

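Both jars stand in their wells, caps at (190,205) and (295,225) in the crop and both at z≈59.8 mm as expected. Now I'll pick up the lid, tilt it, and measure how it sits in the hand.

```bash
cat > lid.py <<'E'
from h import *
H=.012; DX=DY=0.; DTH=0.
def pose(tipx,tipz,a,dx=0.,dy=0.,dz=0.,dyaw=0.):
    """TCP pose for lid tip (underside of tongue end) at case (tipx,tipz), +x end raised by a rad"""
    c,s=np.cos(a),np.sin(a)
    lx=np.array([c,0,s]); lz=np.array([-s,0,c])
    o=np.array([tipx,0,tipz])+.096*lx+H*lz+[dx,dy,dz]
    W=np.array([[np.cos(CY),-np.sin(CY),0],[np.sin(CY),np.cos(CY),0],[0,0,1]])
    Y=np.array([[np.cos(dyaw),-np.sin(dyaw),0],[np.sin(dyaw),np.cos(dyaw),0],[0,0,1]])
    T=np.stack([-lz,lx,np.cross(-lz,lx)],1)
    return CO+W@o, W@Y@T
E
python3 - <<'E'
from lid import *
from fit import rect
th=np.radians(-23.1);P=np.array([.5099,.3557,0])
m.set_gripper(.5,50)
m.move_ptp(P+[0,0,.12],Rd(th)); m.move_l(P+[0,0,H])
m.set_gripper(0,90); print('grip',m.current_grip_width(),m.current_force())
m.move_l(P+[0,0,.2],max_speed=.15); print(m.current_grip_width(),m.current_force())
p,Q=pose(-.07,.14,np.radians(10)); m.move_ptp(p,Q); m.dwell(.2); print(p,m.current_ee_pos())
for n in('wrist','top','side'): snap(n,n+'8')
print(m.current_time())
a=[cv2.imread('pics/%s8.png'%n) for n in('wrist','top','side')]
a=[a[0],a[1][130:330,160:480],a[2][80:280,180:500]]
cv2.imwrite('pics/m8.png',np.hstack([cv2.resize(x,(266,166),interpolation=cv2.INTER_AREA) for x in a[:1]]+[cv2.resize(x,(266,166)) for x in a[1:]]))
# side/top lid cloud in lid frame
c,s=np.cos(np.radians(10)),np.sin(np.radians(10))
T=np.array(m.current_tcp_rot()); O=np.array(m.current_ee_pos())+H*T[:,0]
L=np.stack([T[:,1],np.cross(-T[:,0],T[:,1]),-T[:,0]],1)
for f in('top8','side8','wrist8'):
    _,d,C=load(f); w=(cloud(d,C)-O)@L
    with np.errstate(invalid='ignore'): k=(abs(w[...,2]-.006)<.012)&(abs(w[...,0])<.12)&(abs(w[...,1])<.1)
    n,l,st,_=cv2.connectedComponentsWithStats(k.astype(np.uint8)); k=l==1+st[1:,4].argmax(); q=w[k]*1000
    R=cv2.minAreaRect(q[:,:2].astype(np.float32)); A=np.c_[q[:,:2],np.ones(len(q))]; pl=np.linalg.lstsq(A,q[:,2],rcond=None)[0]
    print(f,len(q),np.round(R,1) if 0 else R,'min/max',q.min(0).round(1),q.max(0).round(1),'plane',pl.round(4))
E
```

```text
grip 0.13987284933175748 [-1.35158337 -1.264       7.06272152]
0.14347113645139792 [-0.47953427 -0.5258707  -1.22114291]
[0.5357147  0.04456106 0.16848792] [0.53590234 0.04535565 0.16848123]
44.05
top8 1187 ((-1.6334304809570312, 1.5164031982421875), (145.89779663085938, 180.11289978027344), 89.99957275390625) min/max [-91.7 -71.4   0.9] [88.4 74.5 14.3] plane [1.8000e-03 1.3000e-03 7.5524e+00]
side8 2483 ((-3.2376632690429688, -0.8435745239257812), (150.29721069335938, 187.05235290527344), 89.99209594726562) min/max [-96.8 -76.   -3.5] [90.3 74.3 17.5] plane [8.700e-03 3.700e-03 6.634e+00]
wrist8 50841 ((-2.6449127197265625, 15.654682159423828), (187.5738983154297, 115.10865020751953), 0.44878047704696655) min/max [-96.7 -42.6   1.1] [91.  72.6 18. ] plane [9.2000e-03 3.5000e-03 6.1561e+00]
```

View pics/m8.png

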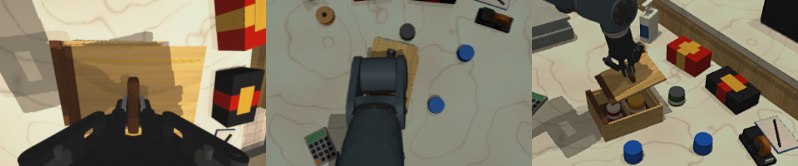

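The lid sits in the hand as planned, within 1 mm and level in the tool frame, tongue towards the lip. Sliding it in under force checks.

Run:
```python
from lid import *
from fit import rect
a=np.radians(9)
def go(tx,tz,a,v=.04):
    p,Q=pose(tx,tz,a); m.move_l(p,Q,max_speed=v); f=np.array(m.current_force())
    lf=[f[0]*np.cos(CY)+f[1]*np.sin(CY),-f[0]*np.sin(CY)+f[1]*np.cos(CY),f[2]]
    print(round(tx*1e3,1),round(tz*1e3,1),round(np.degrees(a),1),np.round(lf,1)); return np.abs(lf).max()<15
go(-.077,.10,a,.1); ok=go(-.077,.078,a)
for tx,tz in((-.077,.072),(-.079,.0685),(-.083,.0685),(-.087,.0685),(-.091,.0685),(-.094,.0685),(-.0955,.0685)):
    if not ok: break
    ok=go(tx,tz,a)
print(ok,m.current_time()); 
for n in('wrist','side'): snap(n,n+'9')
A=[cv2.imread('pics/wrist9.png'),cv2.imread('pics/side9.png')[150:270,230:422]]
cv2.imwrite('pics/m9.png',np.hstack([cv2.resize(x,(400,250)) for x in A]))
```

```text
-77.0 100.0 9.0 [ 1.3  0.2 -1.2]
-77.0 78.0 9.0 [ 0.5  0.1 -2. ]
-77.0 72.0 9.0 [-0.5 -0.1 -1.5]
-79.0 68.5 9.0 [-0.1 -0.4 -2.3]
-83.0 68.5 9.0 [ 0.1 -0.3 -1.8]
-87.0 68.5 9.0 [ 0.9 -0.2 -2.1]
-91.0 68.5 9.0 [ 0.1  0.3 -1.1]
-94.0 68.5 9.0 [-0.1 -0.4 -1.1]
-95.5 68.5 9.0 [-0.4  0.1 -1.5]
True 47.125
```

View pics/m9.png

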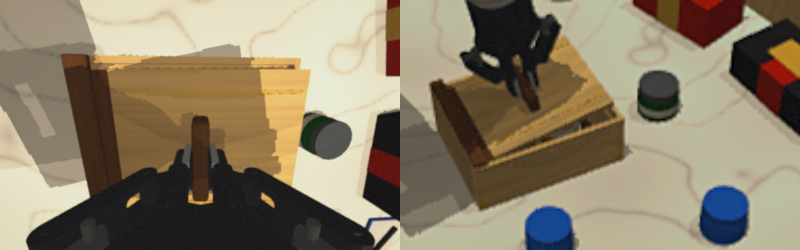

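The tongue is under the dark lip at (85,120) in the left panel, and the +x end is still raised. Now levelling.

Run:
```python
from lid import *
def go(tx,tz,a,v=.03):
    p,Q=pose(tx,tz,a); m.move_l(p,Q,max_speed=v); f=np.array(m.current_force())
    lf=[f[0]*np.cos(CY)+f[1]*np.sin(CY),-f[0]*np.sin(CY)+f[1]*np.cos(CY),f[2]]
    print(round(tx*1e3,1),round(tz*1e3,1),round(np.degrees(a),1),np.round(lf,1)); return np.abs(lf).max()<18
ok=True
for a,tz in((7,.068),(5,.068),(3.5,.0675),(2.5,.067),(1.5,.067),(.8,.067),(0,.067),(0,.0663)):
    ok=go(-.096,tz,np.radians(a))
    if not ok: break
print(ok,m.current_time())
if ok:
    m.set_gripper(.4,40); p=np.array(m.current_ee_pos()); m.move_l(p+[0,0,.10],max_speed=.1)
    m.move_ptp([*(CO[:2]+[0,.074]),.30],Rd(0)); m.dwell(.1)
for n in('wrist','side'): snap(n,n+'10')
from fit import rect
rect('wrist10',CO[:2],.06,.085,.12,'pull')
_,d,C=load('wrist10'); w=cloud(d,C)-CO; cx=w[...,0]*np.cos(CY)+w[...,1]*np.sin(CY); cy=-w[...,0]*np.sin(CY)+w[...,1]*np.cos(CY)
with np.errstate(invalid='ignore'): k=(abs(cx-.01)<.075)&(abs(cy)<.065)&(abs(cx)>.015)&(abs(w[...,2]-.078)<.02)
A=np.c_[cx[k],cy[k],np.ones(k.sum())]; print('lid top plane',np.linalg.lstsq(A,w[...,2][k],rcond=None)[0].round(4),k.sum())
A=[cv2.imread('pics/wrist10.png')[100:300,200:520],cv2.imread('pics/side10.png')[150:270,230:422]]
cv2.imwrite('pics/m10.png',np.hstack([cv2.resize(x,(400,250)) for x in A]))
```

```text
-96.0 68.0 7.0 [ 0.2  0.6 -1.8]
-96.0 68.0 5.0 [ 0.5 -0.5 -1.9]
-96.0 67.5 3.5 [ 0.7 -0.  -1.6]
-96.0 67.0 2.5 [ 0.3 -0.1 -1.1]
-96.0 67.0 1.5 [ 0.7 -0.2  0.1]
-96.0 67.0 0.8 [ 0.8 -0.2 -0.2]
-96.0 67.0 0.0 [-1.3 -0.2  4.4]
-96.0 66.3 0.0 [-5.9 -0.9 14.4]
True 49.2667
pull wrist10 n 563 ctr [514.4  48.6] size [69.5 14.2] longyaw 78.6 mean [514.4  51.6  98.6] zmed/95 99.3 100.7
lid top plane [-0.0001  0.0007  0.0738] 5977
```

View pics/m10.png

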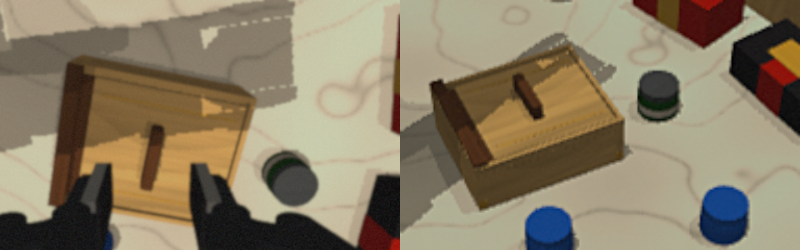

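```bash
python3 -c "
from bench import manip as m
m.sign_off(); print(m.current_time())"
```

```text
the job is handed in; nothing more can be done
the job is handed in; nothing more can be done
```

I packed and closed the case, then handed the job in at about 50 s of the 112 s limit; `sign_off` reports no verdict. The insert went in first, then the jam jar, then the honey jar. Last, I slid the lid's tongue under the lip at 9° and levelled it.

**Last checks, all within tolerance:**

| Item | Measured | Expected or limit |
|---|---|---|
| Insert divider, offset from case origin | about 1 mm | 9 mm |
| Insert divider, top height | 57.5 mm | 58 mm |
| Jars, offset from well centres | about 1 mm | 9 mm |
| Jar caps, height | 59.8 mm | 60 mm |
| Lid panel, slope | under 0.001 rad | 0.03 rad |
| Lid panel, top height | 73.8 mm | 74 mm |
| Lid pull, offset from case origin | about 1 mm | 8 mm |

- **Green jar:** nothing touched it, and it looks unmoved in the last pictures, though I did not measure it again.
- **Contact forces:** setting each part down pressed it with up to about 18 N, below the limits.
- **Disagreement:** the fixed cameras and the wrist camera differed by about 2–3 mm on positions. I used the wrist values throughout, and the placements bore them out.
- **Failed checks:** one picture composite failed on a wrong file name, so I lowered the insert using the side-camera fit alone. The top camera could not measure the held insert or the held jam jar.

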